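Soft-start the cone shaker

TASK

Start the cone shaker softly: with the fingertips push its speed lever to the first notch and leave it resting there, press the round button on its small box fully down and let it come up, then push the lever on past the first notch until it is home at the second stop, and come clear. Only push, gently, and do not pinch the lever; do not press the square button, and leave the loose parts standing and lying round the shaker where they are.

Things in the scene. Friction and masses are not known exactly. Their poses are not given: they have to be found in the camera images.
- shaker: Grey sheet-metal shaker with an aluminium deck, 154 x 194 x 64 mm (x, y, z), fixed to the table; origin at the centre of its underside, z up. Its -x side (louvred) faces the robot: the speed lever stands in a slotted steel gate plate along y on the deck, 45 mm to -x of the origin. Behind it, from x = +8 to +68 mm, is a white nest block with five paper cones whose tips end about 142 mm above the table.
- lever_knob (a point): Middle of the lever's black pear-shaped knob (27 mm thick at most, 53 mm long along the lever, from 28 mm below this point to 25 mm above it; steel stem of 8 mm below). The point is 100 mm from the lever's pivot, which lies 45 mm to -x of the shaker's origin and 33 mm above its underside; the pivot axis is the shaker's x axis. The knob swings in the shaker's y-z plane: at the start it leans 0.45 rad to the shaker's +y, and it is upright in the first notch.
- lever (a joint): Speed lever, rad: 0 = off (leaning to the shaker's +y, where it starts), 0.45 = first notch (upright), 0.90 = second stop (leaning to -y, hard end stop). Grows as the knob moves to the shaker's -y, about 45 mm of knob travel to a notch. A sprung detent holds it in each notch: a push of 5 to 8 N at the knob overcomes it, and once past the ridge (at about 0.22 and 0.68 rad) the lever snaps on into the next notch by itself and stays there.
- round_button_top (a point): Middle of the top of the start button: round black head, 34 mm across, in a round aluminium housing, on a grey box of 72 x 72 x 34 mm fixed to the table. It stands beside the shaker, left or right.
- round_button (a joint): Travel of the start button downward, m: 0 = up, 0.006 = fully down (5 N). Springs back.
- square_button_top (a point): Middle of the top of the other button: flat square black head, 30 mm wide, on an identical grey box on the other side of the shaker. Not to be pressed.
- square_button (a joint): Travel of the square button downward, m: 0 = up, 0.006 = fully down.
- spacer_post_1: Loose white nylon post, 17 mm across, 60 mm high, standing beside the shaker; origin at the centre of its underside.
- shaft_collar: Loose grey metal ring, 28 x 30 x 12 mm, lying beside the shaker; origin at the centre of its underside.
- star_knob_0: Loose black star knob, 36 x 40 mm, with a thin stud up to 46 mm, behind the shaker; origin at the centre of its underside.
- screwdriver: Loose screwdriver, 187 mm long (along its y), 27 mm thick, lying in front; origin at its middle, underside.
- scoop: Loose grey measuring scoop, 129 mm long (along its y), 33 mm high, lying in front; origin at its middle, underside.
- rubber_foot_0: Loose dark rubber foot, 29 mm across, 16 mm high, behind the shaker; origin at the centre of its underside.
There are look-alikes about, which are no part of the job. Leave any blue look-alike of the part that bears round_button_top alone.

How it is judged:
By the outcome, as a careful person would: the job done as asked, in the order asked, and still so for the second after the job is handed in, with the robot touching nothing.
It also fails if it takes over 48 s, if anything falls off the work surface, if the arm or the gripper's body presses on something with over 40 N, if the wrist force passes 120 N, or if a joint passes its speed limit or range.

ROBOT

A 7-joint arm with a two-finger parallel gripper is mounted at the origin on a cart in front of the work surface, level with it; the furniture and walls round the work are solid. World frame = base frame: x ahead of the robot, y to its left, z up, the work surface at z = 0. Lengths are in mm, angles in rad, forces in N, time in s.
With the tool pointing down it reaches from about 400 to 875 mm from the base axis. Payload 19.3 kg.
Tool frame: the origin (TCP) lies at the very end of the fingers, on their centre line; the grasp point (between the pads) lies 19 mm behind it (grip_point_offset is the z of the grasp point in the tool frame, in mm); z points along the fingers, y is the line along which they close (so a half turn about z gives the same grasp; the last joint's range is limited). The gripper opens to 85 mm and grips with 20 to 120 N. Pads are 22 mm wide; open, the fingers measure 114 mm over their backs; the gripper's body (76 mm by 85 mm) begins 54 mm behind the grasp point. The pads swing forward as they close: fully open they stand 13 mm farther back than shut.
Start: joints at [-1.185, 0.521, -0.036, 1.599, 0.021, 1.021, -0.113], TCP at [275.129, 561.176, 231.291] pointing down, gripper open.
Joint ranges: [-2.91, 2.91], [-0.3, 2.13], [-1.5, 1.42], [0.17, 2.43], [-1.26, 4.41], [0.16, 1.93], [-2.52, 2.52]. Speed limits (rad/s): [1.89, 1.89, 2.39, 2.39, 3.01, 3.01, 3.01].

INTERFACE

Orientations are given as a 3x3 rotation matrix whose columns are the frame's x, y, z axes.
In Python, from workcell import movep, movel, goto_joints, open_gripper, clamp, wait, inverse_kinematics, read_state, camera, PlanningError, finish_job, grip_point_offset gives the robot as it stands. Calls block until the motion is done:
- movep(position, orientation): joint-space move of the TCP to a pose.
- movel(position, frame=None, max_speed=150, guard=None): straight line of the TCP; frame=None keeps the orientation; max_speed is the mean speed in mm/s. With guard (N) it stops when the force on the tool has changed by that much, and returns True; else False.
- goto_joints(angles): joint-space move.
- open_gripper() and clamp(): open the fingers fully, or close them until they stop; the grip force is fixed at half the most.
- wait(seconds).
- inverse_kinematics(position, orientation): joint angles nearest the present ones, or None.
- read_state(): the state.
- camera(name): name is "scene" or "top" or "wrist"; returns a dict with "image" (400x640x3 uint8, blue, green, red), "range_z" (400x640 float32, mm along the optical axis (not along the pixel's ray), 0 where there is no reading), "fx", "fy", "cx", "cy" (pixels), "cam_to_world" (4x4, takes a point from camera to world coordinates). Camera axes: x right, y up, looking along -z (the intrinsics and any distortion apply to the point x, -y, -z); pixel columns grow to the right and rows downward; lengths in mm; the calibration is good to about 2 mm. A picture is of the moment at which its call begins.
A pose or a line that the arm cannot do raises PlanningError and nothing moves.
- finish_job(): hands the job in; it is judged then, once.
The state is a dict: "time": time; "qpos": joint angles; "qvel": joint speeds; "joint_efforts": joint torques, N m; "eef_pos": TCP position; "tool_rot": TCP orientation; "ft_force": force on the tool from outside, world axes, zero at the start; "torque": the same for the moment, N m; "finger_gap": finger opening in mm; "gripper_force": force on a finger pad.
Only numpy, scipy, OpenCV 4.12 (cv2) and the standard library are available. Lean on these libraries where they do the work, as an engineer would, in place of code of your own. Each camera call takes 0.05 s, during which the arm holds its last target. There are 200 camera calls.

## Working session

There is one attempt and no reset: what is moved stays moved. The work goes in short steps, each a Python script; the robot and the scene stay as the last script left them, time stands still between calls to the robot, and variables do not carry over. Pictures are saved under pics/ and viewed, at most 10 in all, crops included, and the job is handed in when it is done.

```bash
mkdir -p pics; cat > h.py <<'E'
import numpy as np, cv2
from workcell import *
def snap(name):
    c=camera(name); np.savez(f'{name}.npz',**{k:np.array(v) for k,v in c.items()}); return c
def px(c,u,v,z=None):
    r=float(z if z is not None else c['range_z'][int(v),int(u)])
    p=np.array([(u-c['cx'])*r/c['fx'],-(v-c['cy'])*r/c['fy'],-r,1]); return (c['cam_to_world']@p)[:3]
E
python3 - <<'E'
from h import *
for n in('scene','top'):
    c=snap(n); cv2.imwrite(f'pics/{n}0.png',c['image']); print(c.keys(),c['fx'],c['cam_to_world'])
print(read_state()['time'],grip_point_offset)
E
```

```text
dict_keys(['image', 'range_z', 'fx', 'fy', 'cx', 'cy', 'cam_to_world']) 479.7575305922445 [[ 6.60279506e-01  3.19977517e-01 -6.79444893e-01 -4.25158792e+02]
 [-7.51001162e-01  2.87710113e-01 -5.94323267e-01 -8.26601589e+02]
 [ 5.31308394e-03  9.02683377e-01  4.30272578e-01  6.95688283e+02]
 [ 0.00000000e+00  0.00000000e+00  0.00000000e+00  1.00000000e+00]]
dict_keys(['image', 'range_z', 'fx', 'fy', 'cx', 'cy', 'cam_to_world']) 481.287035640593 [[-9.96593109e-03  9.92318939e-01 -1.23303702e-01  3.70459874e+02]
 [-9.99950301e-01 -9.85608563e-03  1.50080937e-03 -1.67486251e+01]
 [ 2.73989715e-04  1.23312531e-01  9.92367847e-01  1.26440719e+03]
 [ 0.00000000e+00  0.00000000e+00  0.00000000e+00  1.00000000e+00]]
0.1 -18.700000000000003
```

View pics/scene0.png

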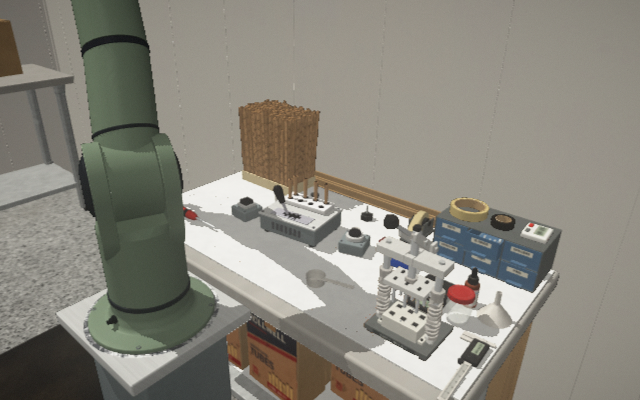

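View pics/top0.png

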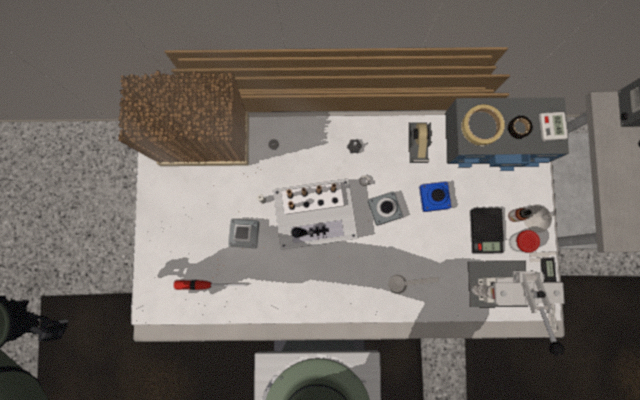

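The top view shows the shaker at about (318,212) with the lever knob near (300,232). Three boxes could be the button box: grey with a round head at (387,207), blue with a round head at (437,196) (the look-alike), and grey with a square head at (244,232). The grey round one fits, so I'll confirm it in a crop.

```bash
python3 - <<'E'
from h import *
d=dict(np.load('top.npz')); im=d['image'][160:260,220:420]
cv2.imwrite('pics/crop0.png',cv2.resize(im,None,fx=4,fy=4,interpolation=cv2.INTER_CUBIC))
E
```

```text
(no output)
```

View pics/crop0.png

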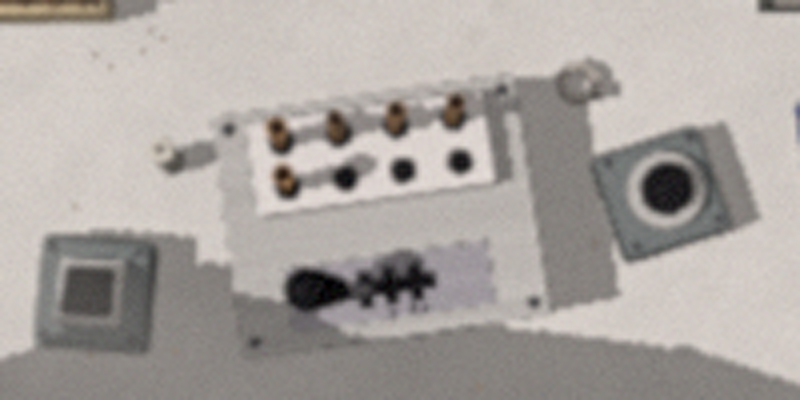

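The crop confirms it: the grey box with the round head is at crop (667,187). The square one is at (88,292). The deck screws are at (229,129), (502,90), (533,302) and (254,342), and the knob is at about (312,290), leaning left (+y). The post is at (165,152) and the collar at (585,80).

```bash
python3 - <<'E'
from h import *
c=dict(np.load('top.npz')); M=c['cam_to_world']
def f(u,v): return 220+(u+.5)/4-.5,160+(v+.5)/4-.5
def at(u,v,z):
    u,v=f(u,v); p=px(c,u,v,1.); o=M[:3,3]; return o+(p-o)*(z-o[2])/(p[2]-o[2])
S=[at(*s,64) for s in((229,129),(502,90),(533,302),(254,342))]
for s in S: print('screw',s.round(1))
ctr=np.mean(S,0); yx=(S[0]+S[3]-S[1]-S[2])[:2]; xx=(S[0]+S[1]-S[2]-S[3])[:2]
print('ctr',ctr.round(1),'yaw',np.arctan2(-yx[0],yx[1]),np.arctan2(xx[1],xx[0]),np.linalg.norm(yx)/2,np.linalg.norm(xx)/2)
yaw=np.arctan2(-yx[0],yx[1]); R=np.array([[np.cos(yaw),-np.sin(yaw)],[np.sin(yaw),np.cos(yaw)]])
print('knob pred',ctr[:2]+R@[-45,100*np.sin(.45)],33+100*np.cos(.45))
for n,p in dict(round=(667,187),sq=(88,292),knob=(312,290),deck=(400,230),gateend1=(300,310),post=(165,152),box=(615,170)).items():
    u,v=f(*p); print(n,px(c,round(u),round(v)).round(1))
u,v=f(667,187);w=c['range_z'][int(v)-4:int(v)+5,int(u)-4:int(u)+5]
print(np.array([[px(c,int(u)+i,int(v)+j)[2] for i in range(-10,11,2)] for j in range(-10,11,2)]).round(0))
u,v=f(312,290)
print(np.array([[px(c,int(u)+i,int(v)+j)[2] for i in range(-8,13,2)] for j in range(-6,7,2)]).round(0))
E
```

```text
screw [556.1  97.   64. ]
screw [579.4 -75.5  64. ]
screw [445.1 -92.7  64. ]
screw [422.   81.3  64. ]
ctr [500.7   2.5  64. ] yaw 0.13305247062316325 0.12243235194581117 174.79859864378346 135.19811514128187
knob pred [450.28061358  39.66273709] 123.04471023526769
round [ 518.5 -178.4   55.6]
sq [453.9 185.5  54.4]
knob [448.6  40.  146.1]
deck [491.5 -11.1  63.3]
gateend1 [437.7  47.6 134.7]
post [541.6 137.6  59. ]
box [ 531.7 -147.9   35.3]
[[34. 29. 30. 34. 34. 35. 38. 35. 34. 32.  0.]
 [39. 34. 35. 45. 45. 44. 45. 31. 31. 33. 28.]
 [33. 35. 46. 48. 54. 57. 47. 48. 47. 31. 29.]
 [33. 46. 47. 57. 53. 56. 57. 57. 47. 44. 36.]
 [34. 53. 52. 56. 55. 59. 53. 56. 56. 50. 34.]
 [45. 43. 58. 58. 58. 56. 58. 56. 54. 47. 31.]
 [45. 46. 56. 52. 62. 56. 52. 57. 49. 47. 37.]
 [35. 44. 44. 58. 51. 56. 59. 57. 46. 49. 35.]
 [34. 46. 43. 45. 54. 59. 54. 43. 47. 37. 35.]
 [35. 32. 49. 47. 49. 45. 48. 46. 42. 33. 33.]
 [35. 35. 36. 39. 49. 45. 42. 35. 38. 34. 32.]]
[[ 63.  64.  65.  63.  64.  64.  66.  64.  68.  67.  65.]
 [ 62.  67. 138. 146. 143. 144. 133. 117.  67.  64.  67.]
 [ 64. 144. 146. 149. 149. 146. 140. 127. 110.  87.  78.]
 [ 64. 141. 143. 150. 148. 146. 133. 129. 113.  92.  81.]
 [ 65. 140. 145. 150. 143. 140. 140. 121. 110.  66.  66.]
 [ 63.  66. 139. 141. 142. 142. 120.  66.  66.  69.  65.]
 [ 67.  65.  63.  65.  66.  64.  65.  70.  63.  65.  63.]]
```

The measurements agree with the description: deck at 63, knob within 2 mm of its predicted place, and round button top at about 57. I'll shut the fingers and push with their narrow sides, so the closing line runs along the shaker's x.

```bash
cat >> h.py <<'E'
ctr=np.array([500.7,2.5]); yaw=0.13
cs,sn=np.cos(yaw),np.sin(yaw)
def sh(x,y,z): return np.array([ctr[0]+cs*x-sn*y,ctr[1]+sn*x+cs*y,z])
def tool(s): # y of tool along s*shaker x, z down
    y=s*np.array([cs,sn,0]); z=np.array([0,0,-1.]); return np.column_stack([np.cross(y,z),y,z])
E
python3 - <<'E'
from h import *
s=read_state(); print(s['tool_rot'])
for k in(1,-1):
    for p in(sh(-45,108,231),sh(-45,108,116),sh(-45,-5,116),(518.5,-178.4,50)):
        q=inverse_kinematics(p,tool(k)); print(k,None if q is None else np.round(q,2))
E
```

```text
[[-8.97885986e-01  4.40227931e-01 -3.53234726e-04]
 [ 4.40228063e-01  8.97885502e-01 -9.36840949e-04]
 [-9.52592132e-05 -9.96680199e-04 -9.99999499e-01]]
1 [-0.67  0.26  0.37  2.05 -0.13  0.85 -0.1 ]
1 [-0.57  0.46  0.27  2.15 -0.23  0.56 -0.01]
1 [-0.36  0.47  0.33  2.14 -0.27  0.57  0.29]
1 [ 0.05  0.68  0.24  1.94 -0.29  0.55  0.62]
-1 [ 0.6   0.51 -1.26  1.99  0.56  1.06  2.34]
-1 [ 0.54  0.79 -1.28  2.1   0.93  1.01  2.03]
-1 [-0.9   0.88  1.22  2.17 -1.08  0.96 -2.02]
-1 [-0.41  0.98  1.01  1.96 -1.12  0.9  -1.79]
```

```bash
python3 - <<'E'
from h import *
clamp()
movel(sh(-45,108,231),tool(1),max_speed=220)
movel(sh(-45,108,116),max_speed=120)
s=read_state(); print(s['time'],s['eef_pos'],s['finger_gap'],s['ft_force'])
cv2.imwrite('pics/top1.png',cv2.resize(snap('top')['image'][150:280,200:400],None,fx=4,fy=4,interpolation=cv2.INTER_CUBIC))
cv2.imwrite('pics/scene1.png',cv2.resize(snap('scene')['image'][130:280,200:400],None,fx=4,fy=4,interpolation=cv2.INTER_CUBIC))
E
```

```text
4.3417 [442.37402432 103.80045863 116.48976852] 0.16940156223810396 [ 0.70320332 -0.67915446  0.22917269]
```

View pics/scene1.png

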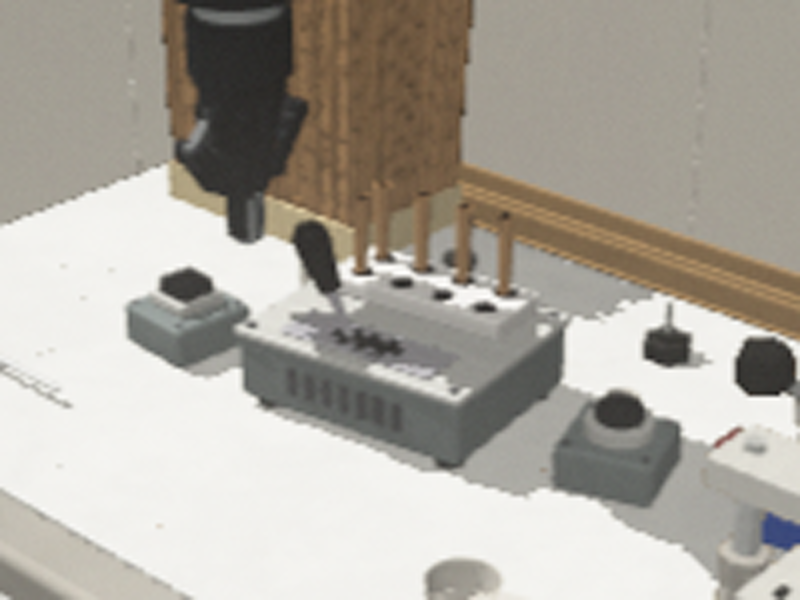

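The fingertips (245,220) stand beside the knob (315,255), and the linkage starts about 25 mm above the tips. I'll raise the tip slightly so that only the fingertips touch, then push slowly until the force drops.

```bash
cat >> h.py <<'E'
ydir=np.array([-sn,cs,0])
def push(y0,ymin,z,step=2.,speed=25):
    f0=read_state()['ft_force']@ydir; pk=0;log=[];y=y0
    while y>ymin:
        y-=step; movel(sh(-45,y,z),max_speed=speed)
        f=read_state()['ft_force']@ydir-f0; log.append((round(y,1),round(f,1))); pk=max(pk,f)
        if f>14 or (pk>2.5 and f<0.35*pk): break
    print(log); return y
E
python3 - <<'E'
from h import *
movel(sh(-45,108,124),max_speed=60)
movel(sh(-45,80,124),max_speed=80)
y=push(80,42,124)
print(read_state()['time'],y)
c=snap('top');cv2.imwrite('pics/top2.png',cv2.resize(c['image'][150:280,200:400],None,fx=4,fy=4,interpolation=cv2.INTER_CUBIC))
cv2.imwrite('pics/scene2.png',cv2.resize(snap('scene')['image'][130:280,200:400],None,fx=4,fy=4,interpolation=cv2.INTER_CUBIC))
E
```

```text
[(78.0, np.float64(0.2)), (76.0, np.float64(-0.2)), (74.0, np.float64(0.1)), (72.0, np.float64(3.5)), (70.0, np.float64(5.3)), (68.0, np.float64(5.9)), (66.0, np.float64(5.1)), (64.0, np.float64(4.5)), (62.0, np.float64(3.0)), (60.0, np.float64(2.4)), (58.0, np.float64(2.6)), (56.0, np.float64(0.9))]
8.225 56.0
```

View pics/scene2.png

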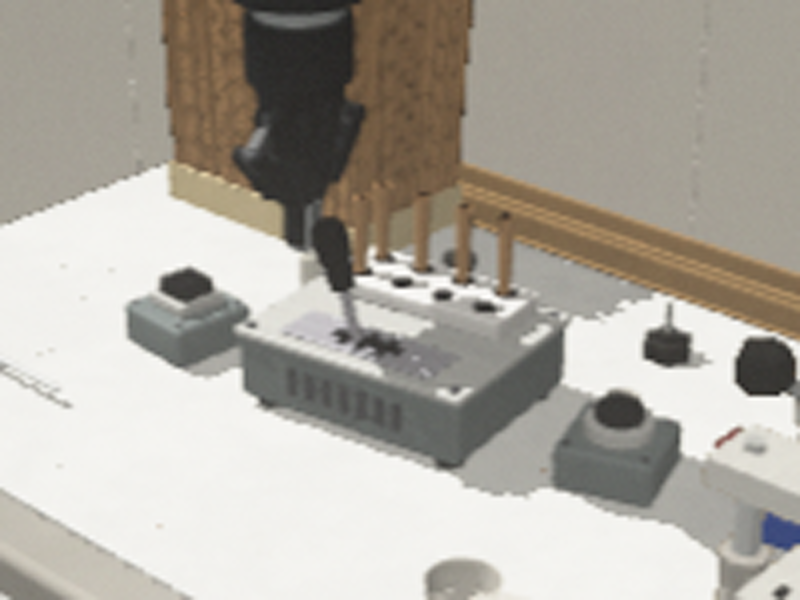

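The lever is part-way over (knob at (335,250)), not yet past the ridge. I'll continue the slow push.

```bash
python3 - <<'E'
from h import *
def knob(c):
    # points above deck near the gate, in shaker frame, excluding the hand
    v,u=np.nonzero(c['range_z']); r=c['range_z'][v,u]
    p=np.c_[(u-c['cx'])*r/c['fx'],-(v-c['cy'])*r/c['fy'],-r,np.ones(len(r))]@c['cam_to_world'].T
    d=p[:,:2]-ctr; x=cs*d[:,0]+sn*d[:,1]; y=-sn*d[:,0]+cs*d[:,1]; z=p[:,2]
    m=(abs(x+45)<18)&(abs(y)<75)&(z>108)&(z<170); a=np.arctan2(y[m],z[m]-33)
    return m.sum(),np.median(a) if m.any() else None, np.percentile(z[m],95) if m.any() else None
y=56
for y in (54,52,50,48,46):
    movel(sh(-45,y,124),max_speed=25); f=read_state()['ft_force']@ydir; print(y,round(f,1))
movel(sh(-45,62,124),max_speed=100); movel(sh(-45,105,124),max_speed=150)
print(knob(snap('top')),read_state()['time'])
cv2.imwrite('pics/scene3.png',cv2.resize(snap('scene')['image'][130:280,200:400],None,fx=4,fy=4,interpolation=cv2.INTER_CUBIC))
E
```

```text
54 0.8
52 0.9
50 0.9
48 0.2
46 0.8
(np.int64(107), np.float64(0.1764004124162801), np.float64(158.45360928890247)) 10.3667
```

View pics/scene3.png

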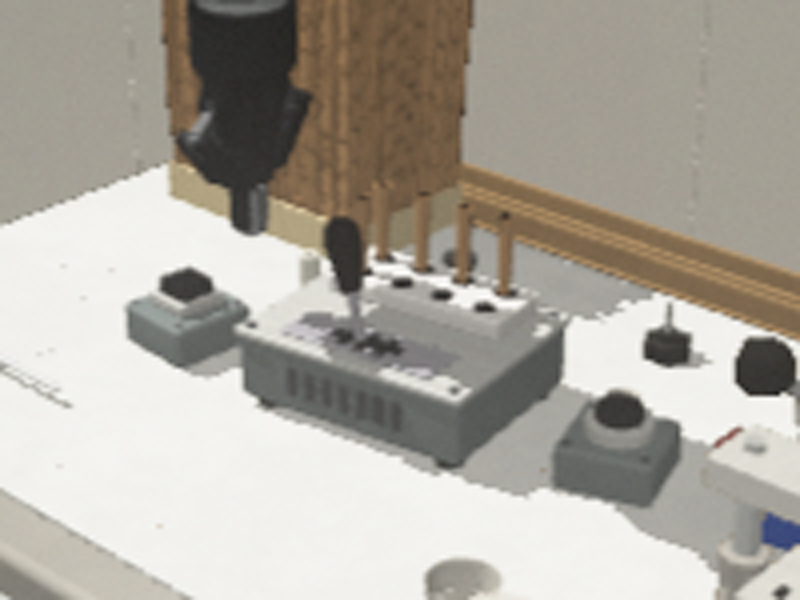

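The lever still leans slightly (knob (342,240), slot at (360,330)). I'll check whether it is settling or stuck on the ridge.

```bash
cat >> h.py <<'E'
def knob(c):
    v,u=np.nonzero(c['range_z']); r=c['range_z'][v,u]
    p=np.c_[(u-c['cx'])*r/c['fx'],-(v-c['cy'])*r/c['fy'],-r,np.ones(len(r))]@c['cam_to_world'].T
    d=p[:,:2]-ctr; x=cs*d[:,0]+sn*d[:,1]; y=-sn*d[:,0]+cs*d[:,1]; z=p[:,2]
    m=(abs(x+45)<18)&(abs(y)<75)&(z>108)&(z<170)
    t=m&(z>np.percentile(z[m],60)); return m.sum(),y[m].min().round(1),y[m].max().round(1),y[t].mean().round(1),z[t].mean().round(1),np.median(np.arctan2(y[m],z[m]-33)).round(3)
E
python3 - <<'E'
from h import *
print('start',knob(dict(np.load('top.npz'))) if 0 else '', 'last',knob(dict(np.load('top.npz'))))
print('last scene',knob(dict(np.load('scene.npz'))))
wait(0.5); print(knob(snap('top')),knob(snap('scene')),read_state()['time'])
E
```

```text
start  last (np.int64(107), np.float64(6.7), np.float64(34.3), np.float64(21.9), np.float64(155.8), np.float64(0.176))
last scene (np.int64(142), np.float64(7.2), np.float64(32.8), np.float64(19.4), np.float64(150.0), np.float64(0.151))
(np.int64(107), np.float64(6.7), np.float64(34.4), np.float64(21.7), np.float64(155.2), np.float64(0.168)) (np.int64(143), np.float64(6.5), np.float64(34.8), np.float64(19.2), np.float64(150.2), np.float64(0.15)) 11.0167
```

It is static, holding just past the ridge by friction. I'll push a little farther in small steps, checking the lean each time.

```bash
python3 - <<'E'
from h import *
movel(sh(-45,52,124),max_speed=120)
for y in (46,44,42,40,38,36,34):
    movel(sh(-45,y,124),max_speed=25); f=read_state()['ft_force']@ydir; k=knob(camera('scene')); print(y,round(f,1),k[0],k[1],k[-1])
    if k[1]<-11: break
movel(sh(-45,60,124),max_speed=120); movel(sh(-45,95,124),max_speed=150)
print(knob(snap('top')),knob(snap('scene')),read_state()['time'])
E
```

```text
46 -0.2 254 5.0 0.232
44 -0.1 271 -12.7 0.066
(np.int64(100), np.float64(-13.0), np.float64(13.0), np.float64(0.8), np.float64(158.3), np.float64(0.001)) (np.int64(145), np.float64(-12.2), np.float64(11.5), np.float64(-2.2), np.float64(152.2), np.float64(-0.039)) 13.1167
```

The lever snapped and stands upright (lean 0.00) with nothing touching it. Next is the round button.

```bash
python3 - <<'E'
from h import *
B=np.array([518.5,-178.4])
movel(sh(-45,95,205),max_speed=150)
movel([*B,205],max_speed=250)
movel([*B,72],max_speed=150)
f0=read_state()['ft_force'][2]
g=False
for z in np.arange(66,44,-1.5):
    g=movel([*B,z],max_speed=25,guard=14); s=read_state(); print(round(s['eef_pos'][2],1),round(s['ft_force'][2]-f0,1),end='; ')
    if g or s['ft_force'][2]-f0>9: break
cv2.imwrite('pics/scene4.png',cv2.resize(snap('scene')['image'][130:280,250:450],None,fx=4,fy=4,interpolation=cv2.INTER_CUBIC))
print(g,read_state()['time'])
E
```

```text
66.0 -0.2; 64.4 -0.7; 62.9 -1.0; 61.4 0.2; 59.9 -0.4; 58.4 0.2; 56.9 0.0; 55.5 0.9; 54.0 2.1; 52.5 2.7; 51.0 4.8; 49.9 13.4; False 19.3
```

View pics/scene4.png

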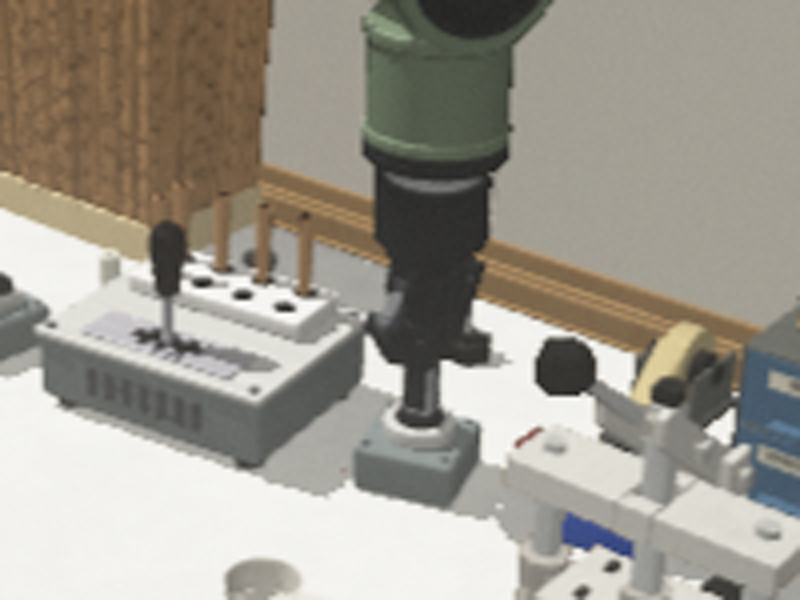

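The lever is upright at (168,260). The fingertip is on the round button at (420,410), and it bottomed at z=50 (6 mm travel, 13 N). Now I'll release it and make the second push.

```bash
python3 - <<'E'
from h import *
B=np.array([518.5,-178.4])
movel([*B,75],max_speed=60)
wait(0.2)
movel([*B,205],max_speed=180)
c=snap('top'); w=[px(c,387+i,207+j)[2] for i in(-2,0,2) for j in(-2,0,2)]; print('btn?',np.round(np.median(w)))
movel(sh(-45,80,205),max_speed=250)
movel(sh(-45,80,125),max_speed=150)
print(knob(camera('top')))
movel(sh(-45,36,125),max_speed=100)
f0=read_state()['ft_force']@ydir
for y in np.arange(33,-12,-2.5):
    movel(sh(-45,y,125),max_speed=30); f=read_state()['ft_force']@ydir-f0; k=knob(camera('scene')); print(y,round(f,1),k[1],end='; ')
    if k[1]<-54 or f>14: break
print(read_state()['time'])
E
```

```text
btn? 663.0
(np.int64(100), np.float64(-13.0), np.float64(13.0), np.float64(0.7), np.float64(158.3), np.float64(0.001))
33.0 -0.4 -11.9; 30.5 -1.3 -12.0; 28.0 0.1 -14.4; 25.5 -0.8 -13.3; 23.0 0.4 -13.9; 20.5 2.9 -16.3; 18.0 1.7 -17.4; 15.5 1.5 -21.9; 13.0 1.2 -24.4; 10.5 1.4 -27.1; 8.0 0.6 -29.1; 5.5 -0.1 -32.4; 3.0 -0.6 -35.1; 0.5 -0.8 -47.7; -2.0 -1.1 -62.2; 28.0333
```

```bash
python3 - <<'E'
from h import *
movel(sh(-45,40,125),max_speed=150); movel(sh(-45,95,125),max_speed=200); movel(sh(-45,140,225),max_speed=150)
c=snap('top'); print(knob(c),read_state()['time'])
print('btn z',np.round(np.median([px(c,387+i,207+j)[2] for i in(-2,0,2) for j in(-2,0,2)]),1))
cv2.imwrite('pics/scene5.png',cv2.resize(snap('scene')['image'][130:280,200:400],None,fx=4,fy=4,interpolation=cv2.INTER_CUBIC))
E
```

```text
(np.int64(136), np.float64(-60.9), np.float64(-24.9), np.float64(-48.3), np.float64(145.9), np.float64(-0.385)) 29.825
btn z 56.8
```

View pics/scene5.png

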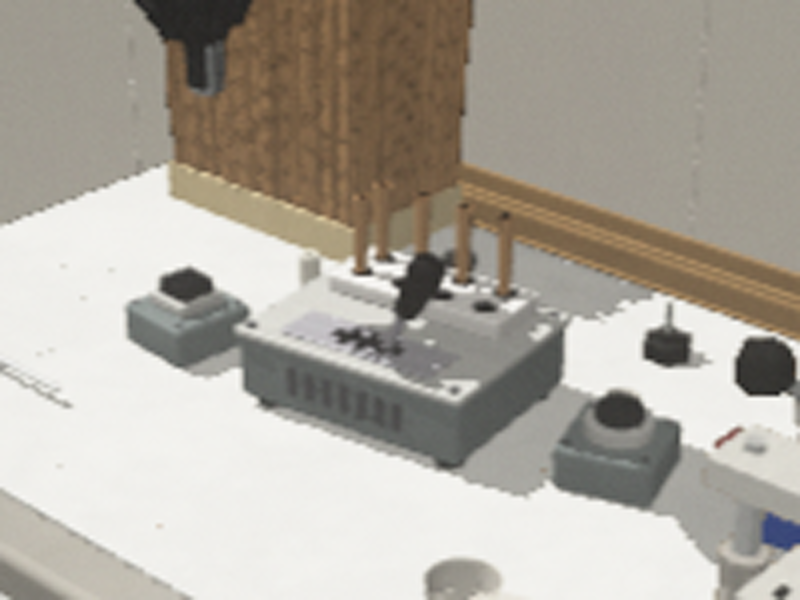

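The lever leans fully to -y (knob (420,280), far edge at -61 mm and top at 146 mm, both matching 0.45 rad). The round button is back up at 57 and the loose parts are undisturbed.

```bash
python3 -c "
from workcell import *
print(finish_job())"
```

```text
the job is handed in; nothing more can be done
None
```

The job is handed in, with no verdict shown: the lever was pushed to the first notch, the round button was pressed fully down and came back up, the lever is now home at the second stop, and the arm stands clear after about 30 s.

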